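# Lay two espresso serving boards: cups, spoons and the water glass

## Robot

A 6-joint arm with a two-finger parallel gripper is mounted at the origin on a cart in front of the work surface, level with it; the furniture and walls round the work are solid. World frame = base frame: x ahead of the robot, y to its left, z up, the work surface at z = 0. Lengths are in m, angles in rad, forces in N, time in s.
With the tool pointing down it reaches from about 0.375 to 0.75 m from the base axis. Payload 9 kg.
Tool frame: the origin (TCP) lies on the mounting face of the last link; the fingertips stand 173 mm ahead of it and the grasp point (between the pads) lies 155 mm ahead of it; z points along the fingers, y is the line along which they close (so a half turn about z gives the same grasp; the last joint's range is limited). The gripper opens to 85 mm and grips with 20 to 120 N. Pads are 22 mm wide; open, the fingers measure 114 mm over their backs; the gripper's body (76 mm by 85 mm) begins 54 mm behind the grasp point. The pads swing forward as they close: fully open they stand 13 mm farther back than shut.
Start: joints at [-1.35, 0.104, 0.097, 1.564, 0, 1.353], TCP at [0.255, -0.543, 0.405] pointing down, gripper open.
Joint ranges: [-2.99, 2.99], [-0.84, 1.86], [-1.1, 1.16], [-1.84, 2.11], [-1.51, 1.56], [-3.14, 3.14]. Speed limits (rad/s): [2.22, 2.22, 2.57, 3.14, 3.14, 3.14].

## Interface

Orientations are given as a rotation vector (axis times angle).
In Python, from cell import manip gives the robot as it stands.
- The arm moves only by the tool play_rows, never from a script. Its arguments are lists of equal length, an entry for each row: "delta_rot": the turn, a rotation vector about the tool's x, y, z in a scale on which 1.0 is 4 rad, a list of three; "slide": the shift along the tool's x, y, z in a scale on which 1.0 is 80 cm, a list of three; "fingers": the opening, from -1 (shut) to 1 (fully open). In form: {"delta_rot": [[ax, ay, az], ...], "slide": [[x, y, z], ...], "fingers": [fingers, ...]}. A call has 1 to 20 rows; each row is the pose to reach, as a shift and turn from the pose commanded when the call began, along the tool's axes at that moment; what a row does not reach only later rows make up. A row lasts 1/8 s, in which the tool goes at most 62.5 mm and 10.7 degrees, less where a joint would pass 70% of its speed; a pose out of reach is approached as far as the arm can. Shift and turn numbers lie between -1 and 1, and a call with a number outside is refused. A call with a gripper value outside its range is refused whole. The fingers move at their own pace and stop on an object; the grip force is fixed at half the most. Time passes only in rows, so rows that repeat a pose let the fingers close. It gives the time, the measured TCP pose, the force, the opening and the grip force at its end, in the units of the state.
- manip.sense(): the state, without advancing time (a new reading comes with each control period).
- manip.get_image(name): name is "scene" or "top" or "wrist"; returns a dict with "frame" (420x560x3 uint8, blue, green, red), "range_z" (420x560 float32, m along the optical axis (not along the pixel's ray), 0 where there is no reading), "fx", "fy", "cx", "cy" (pixels), "k1" (the pictures are not rectified: a ray, as slopes to the right and down, at radius r is drawn at 1 + k1 r^2 times it, then the intrinsics apply), "rvec" (rotation vector, rad) and "tvec" (3), from world to camera coordinates, as OpenCV has them. Camera axes: x right, y down, z forward; pixel columns grow to the right and rows downward; lengths in m; the calibration is good to about 2 mm. A picture is of the moment at which its call begins.
- manip.job_done(): hands the job in; it is judged then, once.
The state is a dict: "time": time; "joint_positions": joint angles; "qd": joint speeds; "effort": joint torques, N m; "ee_pos": TCP position; "ee_rot": TCP orientation; "ft_force": force on the tool from outside, world axes, zero at the start; "wrist_torque": the same for the moment, N m; "opening": finger opening in m; "grip_force": force on a finger pad.
Only numpy, scipy, OpenCV 4.12 (cv2) and the standard library are available. Lean on these libraries where they do the work, as an engineer would, in place of code of your own. Each camera call takes 0.05 s, during which the arm holds its last target. There are 200 camera calls.

## Task

Lay the two coffee boards for serving: each board gets a cup and a spoon and the longer board also the water glass, everything standing or lying fully down in the recess made for it, with both cup handles pointing to the right as seen from the robot. Leave the timer and the tealights standing where they are.

Things in the scene. Friction and masses are not known exactly. Their poses are not given: they have to be found in the camera images.
- cup_a: white china espresso cup: round body 60 mm across, 49 mm high, narrowing to about 50 mm at 16 mm up and to a 42 mm foot; loop handle 15 to 47 mm up. Origin at foot level, z up; the body's centre line is at its y = +11.5 mm, the handle points along its -y and ends at y = -42 mm. Grip across the body along its x, 30 mm up. 0.11 kg. Either cup may go on either board.
- cup_b: white china espresso cup: round body 60 mm across, 49 mm high, narrowing to about 50 mm at 16 mm up and to a 42 mm foot; loop handle 15 to 47 mm up. Origin at foot level, z up; the body's centre line is at its y = +11.5 mm, the handle points along its -y and ends at y = -42 mm. Grip across the body along its x, 30 mm up. 0.11 kg. A second cup like the first.
- glass: small clear glass, 48 mm across the rim, foot 38 mm, 61 mm high, open end up; the one standing among the coffee things (glasses by the tap are not part of the job). Origin: centre of its underside; z up; it is round. Grip across it 35 mm up. Starts on the woven tray, whose top is 8 mm above the worktop. 0.07 kg.
- spoon_a: steel teaspoon lying flat, 130 mm long, 11 mm high, bowl 27 mm wide. Origin: middle of length and width, at the underside; x along it. For contact it is its convex outline, 20 mm wide and 11 mm high at the middle; grip it there, tips 3 mm above what it lies on, and let go with the tips just above the board's top face. 0.02 kg. Either spoon may go on either board, either way round.
- spoon_b: steel teaspoon lying flat, 130 mm long, 11 mm high, bowl 27 mm wide. Origin: middle of length and width, at the underside; x along it. For contact it is its convex outline, 20 mm wide and 11 mm high at the middle; grip it there, tips 3 mm above what it lies on, and let go with the tips just above the board's top face. 0.02 kg. A second spoon like the first.
- board_long: the longer of two wooden coffee serving boards, 128 mm deep (x) by 224 mm wide (y), 18 mm high, fixed. Origin: centre of its underside; x away from the robot, y to the left. Top face 18 mm up; recesses 5 mm deep, floors 13 mm up. Cup recess 58 mm across, centre x +30, y -32 mm; glass recess 54 mm across, centre x +30, y +68 mm; spoon recess 44 mm (x) by 156 mm (y), centre x -37, y 0.
- board_short: the shorter wooden coffee serving board, 128 mm deep (x) by 176 mm wide (y), 18 mm high, fixed. Origin and axes as for the long one. Top face 18 mm up; recesses 5 mm deep, floors 13 mm up. Cup recess 58 mm across, centre x +30, y +16 mm; spoon recess 44 mm (x) by 156 mm (y), centre x -37, y 0. No glass recess.
- timer: round kitchen timer, white with a wooden upper half, 69 mm across, 44 mm high; origin at the centre of its underside. Stays where it is.
- tealight_a: tealight in a metal cup with yellowish wax, 38 mm across, 15 mm high, at the back of the woven tray; origin at the centre of its underside. Stays where it is. Above it a wall cabinet begins: its front is at x = 0.70 m, its lower edge 0.46 m up, so keep the wrist low or in front of it.
- tealight_b: tealight in a metal cup with green wax, 38 mm across, 17 mm high; origin at the centre of its underside. Stays where it is.
Not all that is in view belongs to the job. Leave any turquoise or yellow look-alike of the glass alone.

How it is judged:
By the outcome, as a careful person would: the job done as asked, in the order asked, and still so for the second after the job is handed in, with the robot touching nothing.
It also fails if it takes over 138 s, if anything falls off the work surface, if the arm or the gripper's body presses on something with over 40 N, if the wrist force passes 120 N, or if a joint passes its speed limit or range.

## Working session

There is one attempt and no reset: what is moved stays moved. The work goes in short steps, Python scripts to look and compute and a tool call to move; the robot and the scene stay as the last step left them, time stands still between calls to the robot, and variables do not carry over. Pictures are saved under pics/ and viewed, at most 14 in all, crops included, and the job is handed in when it is done.

Besides the shell and the picture viewer there is one more tool, called by a JSON object that holds its "op" and its "data", one argument or row to a line. play_rows: Moves the arm, as the interface text tells. Its arguments: {"type":"object","properties":{"delta_rot":{"type":"array"},"slide":{"type":"array"},"fingers":{"type":"array"}},"required":["delta_rot","slide","fingers"]}

```bash
mkdir -p pics; ls
cat > h.py <<'E'
import numpy as np, cv2, pickle
from cell import manip
from scipy.spatial.transform import Rotation as R
def cam(n,save=None):
    d=manip.get_image(n)
    if save: cv2.imwrite('pics/%s.png'%save,d['frame']); pickle.dump(d,open('pics/%s.pkl'%save,'wb'))
    return d
def load(s): return pickle.load(open('pics/%s.pkl'%s,'rb'))
def rays(d,uv):
    K=np.array([[d['fx'],0,d['cx']],[0,d['fy'],d['cy']],[0,0,1]])
    uv=np.asarray(uv,float).reshape(-1,1,2)
    n=cv2.undistortPoints(uv,K,np.array([d['k1'],0,0,0,0.])).reshape(-1,2)
    Rm=cv2.Rodrigues(np.array(d['rvec'],float))[0]; t=np.array(d['tvec'],float).ravel()
    c=-Rm.T@t
    return c,np.c_[n,np.ones(len(n))]@Rm
def plane(d,uv,z):
    c,r=rays(d,uv); return c+r*((z-c[2])/r[:,2])[:,None]
def depthpts(d,uv):
    c,r=rays(d,uv); uv=np.asarray(uv,int).reshape(-1,2)
    return c+r*d['range_z'][uv[:,1],uv[:,0]][:,None]
def proj(d,P):
    K=np.array([[d['fx'],0,d['cx']],[0,d['fy'],d['cy']],[0,0,1]])
    return cv2.projectPoints(np.asarray(P,float).reshape(-1,1,3),np.array(d['rvec'],float),np.array(d['tvec'],float),K,np.array([d['k1'],0,0,0,0.]))[0].reshape(-1,2)
def tri(d1,uv1,d2,uv2):
    c1,r1=rays(d1,uv1);c2,r2=rays(d2,uv2);r1=r1[0];r2=r2[0]
    A=np.c_[r1,-r2];s=np.linalg.lstsq(A,c2-c1,rcond=None)[0]
    return (c1+r1*s[0]+c2+r2*s[1])/2,np.linalg.norm(c1+r1*s[0]-c2-r2*s[1])
E
python3 - <<'E'
from h import *
for n in ['scene','top','wrist']:
    d=cam(n,n+'0'); print(n,d['fx'],d['k1'],rays(d,[[280,210]]))
s=manip.sense(); print(s)
E
```

```text
pics
scene 433.4327641388937 0.02148397962218419 (array([0.30202946, 0.57036304, 0.67700788]), array([[ 0.35664519, -0.64209786, -0.67867429]]))
top 488.7769596917433 -0.02155757952383196 (array([0.33780574, 0.01187893, 1.27533223]), array([[ 2.19588527e-01, -4.48331613e-04, -9.75711235e-01]]))
wrist 308.85489682597745 -0.03109668816968867 (array([ 0.3305207 , -0.50748475,  0.37382522]), array([[-0.2917339 , -0.14836542, -0.9450124 ]]))
{'time': 0.15, 'joint_positions': array([-1.34969950e+00,  1.04559142e-01,  9.66737359e-02,  1.56392815e+00,
       -6.71871756e-06,  1.35306171e+00]), 'qd': array([-7.01458870e-05, -3.47728913e-03,  2.26199114e-03, -4.61223844e-04,
        7.71951386e-04, -3.32786208e-04]), 'effort': array([ 5.55380757e-03, -5.57353485e+01,  5.04008210e+01,  1.23492631e-02,
       -1.59988567e-04, -2.49451949e-05]), 'ee_pos': array([ 0.25489936, -0.54307075,  0.40411684]), 'ee_rot': array([-3.06527948e+00, -6.83575728e-01,  1.32355967e-05]), 'ft_force': array([ 0.53548885,  0.87680745, -0.16703469]), 'wrist_torque': array([0.00131178, 0.01255419, 0.01655915]), 'grip_force': 0.0, 'opening': 0.08548608089541565}
```

View pics/top0.png

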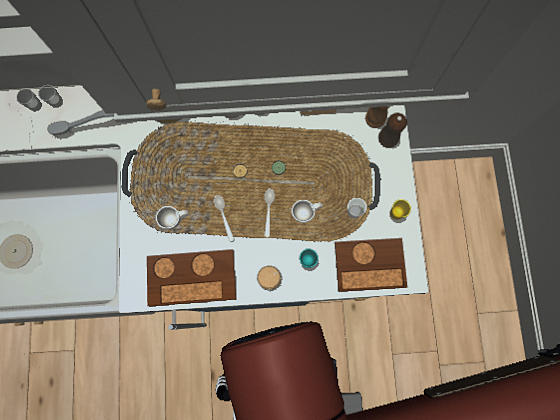

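View pics/scene0.png

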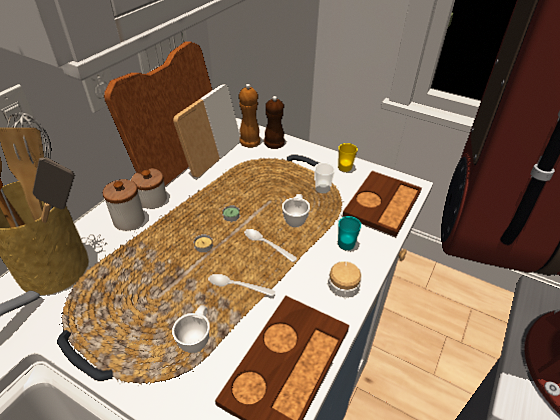

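The top view shows the long board at about (190,277), the short board at (371,265), cups at (168,217) and (303,210), both handles toward the upper right, spoons at (222,217) and (268,212), and the clear glass at (356,207). The scene view agrees. Next I segment these and measure them.

```bash
cat > seg.py <<'E'
from h import *
def comps(m,amin,amax=1e9):
    n,l,st,c=cv2.connectedComponentsWithStats(m.astype(np.uint8),connectivity=8)
    return [(l==i) for i in range(1,n) if amin<=st[i,4]<=amax]
if __name__=='__main__':
    for nm in ['top0','scene0']:
        d=load(nm); f=d['frame']; hsv=cv2.cvtColor(f,cv2.COLOR_BGR2HSV); H,S,V=cv2.split(hsv)
        X=np.stack(np.meshgrid(np.arange(560),np.arange(420)),-1).reshape(-1,2)
        P=depthpts(d,X).reshape(420,560,3)
        ok=d['range_z']>0
        ws=ok&(P[...,0]>.3)&(P[...,0]<.85)&(P[...,1]>-.42)&(P[...,1]<.5)&(P[...,2]<.09)&(P[...,2]>-.02)
        white=ws&(S<45)&(V>110)&(P[...,0]>.43)
        cork=ws&(H<18)&(S>90)&(V>140)
        print(nm)
        for lab,m,a in [('white',white,40),('cork',cork,80)]:
            for c in comps(m,a):
                ys,xs=np.nonzero(c); p=P[c]; p=p[np.isfinite(p).all(1)]
                print(lab,len(ys),'px',xs.mean().round(1),ys.mean().round(1),'xyz med',np.median(p,0).round(3),'z90',np.percentile(p[:,2],[5,95]).round(3))
    d=load('top0');cv2.imwrite('pics/topcrop.png',cv2.resize(d['frame'][140:310,120:430],None,fx=2.5,fy=2.5,interpolation=cv2.INTER_CUBIC))
E
python3 seg.py
```

```text
top0
white 13871 px 280.7 227.5 xyz med [ 0.548 -0.005 -0.001] z90 [-0.005  0.005]
white 106 px 129.8 172.4 xyz med [0.758 0.415 0.001] z90 [-0.004  0.007]
white 101 px 372.7 182.8 xyz med [ 0.685 -0.244  0.001] z90 [-0.005  0.008]
white 64 px 195.9 176.2 xyz med [0.732 0.234 0.003] z90 [-0.002  0.008]
white 52 px 223.6 177.8 xyz med [0.724 0.158 0.003] z90 [-0.003  0.007]
white 112 px 288.0 181.4 xyz med [ 0.702 -0.015  0.002] z90 [-0.002  0.007]
white 268 px 268.3 209.1 xyz med [0.638 0.043 0.013] z90 [0.005 0.02 ]
white 292 px 356.4 206.5 xyz med [ 0.614 -0.187  0.041] z90 [0.017 0.07 ]
white 423 px 304.6 210.7 xyz med [ 0.614 -0.052  0.025] z90 [0.011 0.058]
white 437 px 170.2 217.4 xyz med [0.619 0.3   0.024] z90 [0.006 0.057]
white 40 px 145.6 212.1 xyz med [0.642 0.37  0.006] z90 [0.001 0.011]
white 47 px 194.7 215.7 xyz med [0.624 0.238 0.006] z90 [0.001 0.01 ]
cork 333 px 362.9 252.7 xyz med [ 0.495 -0.196  0.013] z90 [0.009 0.017]
cork 346 px 202.6 264.4 xyz med [0.491 0.22  0.013] z90 [0.009 0.018]
cork 296 px 163.8 267.3 xyz med [0.49  0.32  0.013] z90 [0.009 0.017]
cork 
[... 308 characters left out ...]
5.4 209.2 xyz med [ 0.61  -0.06   0.042] z90 [0.02  0.056]
white 295 px 267.6 242.7 xyz med [0.633 0.044 0.013] z90 [0.009 0.019]
white 1089 px 191.8 329.4 xyz med [0.621 0.292 0.037] z90 [0.014 0.055]
cork 18834 px 212.2 259.2 xyz med [0.699 0.118 0.006] z90 [0.003 0.009]
cork 833 px 397.7 206.6 xyz med [ 0.425 -0.206  0.013] z90 [0.011 0.015]
cork 292 px 368.2 199.4 xyz med [ 0.493 -0.195  0.013] z90 [0.011 0.017]
cork 334 px 345.8 273.4 xyz med [0.442 0.052 0.041] z90 [0.035 0.044]
cork 748 px 280.0 337.8 xyz med [0.49  0.221 0.012] z90 [0.01  0.014]
cork 2415 px 304.7 375.4 xyz med [0.423 0.261 0.013] z90 [0.011 0.014]
cork 849 px 248.6 387.7 xyz med [0.489 0.322 0.013] z90 [0.011 0.014]
```

View pics/topcrop.png

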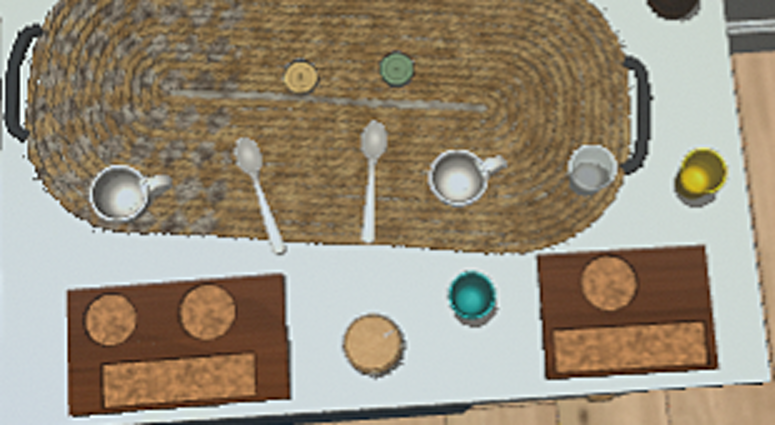

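```bash
cat > m.py <<'E'
from seg import *
def pl(d,u,z): return plane(d,u,z)[:,:2]
def cuprim(d,c0,z=.057,r=.030):
    # points of white mask on plane z ; circle by robust edge points
    f=d['frame'];hsv=cv2.cvtColor(f,cv2.COLOR_BGR2HSV);return hsv
t=load('top0');s=load('scene0')
print('spoonA ends',pl(t,[[217.2,195.2],[232.4,240.4]],.014).round(3).tolist(),'B',pl(t,[[269.6,188],[267.2,237.2]],.014).round(3).tolist())
for nm in ['top0','scene0']:
    d=load(nm);H,S,V=cv2.split(cv2.cvtColor(d['frame'],cv2.COLOR_BGR2HSV))
    for lab,w in [('cupL',[.610,.303]),('cupR',[.610,-.05])]:
        c=proj(d,[[w[0],w[1],.04]])[0]
        m=(S<60)&(V>100)
        yy,xx=np.mgrid[:420,:560]
        m&=(np.hypot(xx-c[0],yy-c[1])<(27 if nm=='top0' else 55))
        m=cv2.morphologyEx(m.astype(np.uint8),cv2.MORPH_CLOSE,np.ones((3,3)))
        q=max(comps(m,50),key=lambda a:a.sum())
        ct=max(cv2.findContours(q.astype(np.uint8),0,2)[0],key=len)[:,0]
        P=pl(d,ct,.057)
        # ransac circle r=.030 in plane of rim
        best=None
        rng=np.random.default_rng(0)
        for k in range(2000):
            a,b=P[rng.choice(len(P),2,0)];h=np.linalg.norm(b-a)/2
            if h>.0299 or h<.008: continue
            n=np.array([-(b-a)[1],(b-a)[0]])/(2*h)*np.sqrt(.03**2-h*h)
            for cc in((a+b)/2+n,(a+b)/2-n):
                e=abs(np.linalg.norm(P-cc,axis=1)-.03);k2=(e<.002).sum()
                if best is None or k2>best[0]: best=(k2,cc)
        cc=best[1]; e=abs(np.linalg.norm(P-cc,axis=1)-.03)<.002
        A=P[e];x=np.linalg.lstsq(np.c_[2*A,np.ones(len(A))],(A**2).sum(1),rcond=None)[0]
        r=np.sqrt(x[2]+x[0]**2+x[1]**2)
        Q=pl(d,np.argwhere(q)[:,::-1],.050);dd=np.linalg.norm(Q-cc,axis=1)
        hq=Q[dd>.038].mean(0)-cc if (dd>.038).any() else np.zeros(2)
        print(nm,lab,'inl',best[0],len(P),cc.round(4),'lsq',x[:2].round(4),r.round(4),'handle ang from -y (deg)',np.degrees(np.arctan2(hq[0],-hq[1])).round(1),'far',dd.max().round(3),(dd>.038).sum())
    # cork rect orientation
    cork=(H<18)&(S>90)&(V>140)
    for lab,w in [('spL',[.423,.251]),('spS',[.427,-.211])]:
        c=proj(d,[[w[0],w[1],.013]])[0].astype(int)
        for q in comps(cork,200):
            if q[c[1],c[0]]:
                ct=max(cv2.findContours(q.astype(np.uint8),0,2)[0],key=len)[:,0]
                print(nm,lab,cv2.minAreaRect((pl(d,ct,.013)*1000).astype(np.float32)))
E
python3 m.py
```

```text
spoonA ends [[0.673, 0.176], [0.549, 0.14]] B [[0.684, 0.035], [0.551, 0.049]]
top0 cupL inl 16 156 [0.6446 0.3136] lsq [0.6449 0.3136] 0.0302 handle ang from -y (deg) -78.6 far 0.11 1204
top0 cupR inl 32 43 [ 0.6066 -0.0473] lsq [ 0.6069 -0.0467] 0.0299 handle ang from -y (deg) 19.1 far 0.053 34
top0 spL ((424.0384521484375, 250.175048828125), (41.59131622314453, 151.13995361328125), 1.1118046045303345)
top0 spS ((427.1251220703125, -211.63079833984375), (152.14808654785156, 41.52162551879883), 89.70146179199219)
scene0 cupL inl 21 133 [0.5422 0.3359] lsq [0.543  0.3355] 0.0301 handle ang from -y (deg) 12.0 far 0.1 966
scene0 cupR inl 18 254 [0.5275 0.0565] lsq [0.5273 0.0567] 0.0295 handle ang from -y (deg) 18.1 far 0.318 1563
scene0 spL ((422.9333801269531, 252.2290496826172), (42.86503219604492, 154.5432586669922), 0.6083698272705078)
scene0 spS ((425.9882507324219, -211.62875366210938), (154.1367950439453, 42.799129486083984), 89.55137634277344)
```

```bash
cat > plan.py <<'E'
from h import *
def down(psi):
    a=np.radians(psi);x=[np.cos(a),np.sin(a),0];y=[np.sin(a),-np.cos(a),0];return np.array([x,y,[0,0,-1]]).T
def plan(wps):
    s=manip.sense();R0=R.from_rotvec(s['ee_rot']).as_matrix();p0=s['ee_pos']
    print('now t %.2f'%s['time'],p0.round(4),'psi',np.degrees(np.arctan2(R0[1,0],R0[0,0])).round(2),'open',round(s['opening'],4),'J',s['joint_positions'].round(2))
    for x,y,z,psi in wps:
        print('slide',(R0.T@(np.array([x,y,z])-p0)*100).round(2).tolist(),'rot',R.from_matrix(R0.T@down(psi)).as_rotvec().round(3).tolist())
E
python3 -c "
from plan import *
plan([(.59,-.08,.36,109)])"
```

```text
now t 0.15 [ 0.2549 -0.5431  0.4041] psi 25.14 open 0.0855 J [-1.35  0.1   0.1   1.56 -0.    1.35]
slide [50.01, -27.68, 4.45] rot [-0.001, -0.001, -1.464]
```

The manual's scale: shifts go in shares of 80 cm and turns go in shares of 4 rad. Converting my numbers, 50 cm is 0.625, 45 cm is 0.5625, -1.35 rad is -0.3375.

{"op": "play_rows", "data": {
  "delta_rot": [
    [0,0,-0.0375],
    [0,0,-0.075],
    [0,0,-0.1125],
    [0,0,-0.15],
    [0,0,-0.1875],
    [0,0,-0.225],
    [0,0,-0.2625],
    [0,0,-0.3],
    [0,0,-0.3375],
    [0,0,-0.365],
    [0,0,-0.365],
    [0,0,-0.365],
    [0,0,-0.365],
    [0,0,-0.365]
  ],
  "slide": [
    [0.0625,-0.035,0.005],
    [0.125,-0.0688,0.01],
    [0.1875,-0.1038,0.015],
    [0.25,-0.1375,0.02],
    [0.3125,-0.1725,0.025],
    [0.375,-0.2075,0.03],
    [0.4375,-0.2425,0.035],
    [0.5,-0.2775,0.04],
    [0.5625,-0.3125,0.0475],
    [0.625,-0.3463,0.055],
    [0.625,-0.3463,0.055],
    [0.625,-0.3463,0.055],
    [0.625,-0.3463,0.055],
    [0.625,-0.3463,0.055]
  ],
  "fingers": [1,1,1,1,1,1,1,1,1,1,1,1,1,1]
}}

```text
time: 1.9
ee_pos: [0.5895, -0.081, 0.361]
ee_rot: [1.831, 2.552, -0.0]
ft_force: [-0.2, -0.1, 0.6]
opening: 0.0853
grip_force: 0.0
```

```bash
python3 -c "
from plan import *
d=cam('wrist','w1');cam('top','top1');cam('scene','scene1')
plan([(.607,-.047,.36,109)])
print(proj(d,[[.607,-.047,.057],[.614,-.187,.069],[.617,.042,.014]]))"
```

```text
now t 2.05 [ 0.5897 -0.0806  0.3609] psi 108.73 open 0.0854 J [-0.36  0.08 -0.    1.48 -0.    0.89]
slide [2.63, 2.72, 0.09] rot [0.0, 0.0, -0.005]
[[306.88906608 170.5058569 ]
 [265.79599501 305.33553021]
 [344.99013003  77.35715598]]
```

View pics/w1.png

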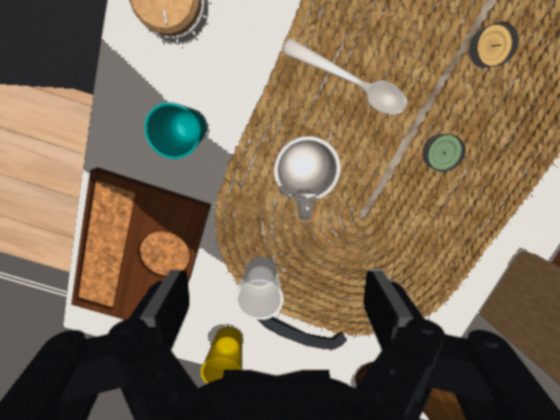

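The wrist picture shows the right cup's rim centre near (307,168) with its handle end at (305,217), the glass rim near (261,298), and spoon B from (287,45) to (405,105).

Run:
```python
from h import *
d=load('w1');t=load('top1')
f=d['frame'];H,S,V=cv2.split(cv2.cvtColor(f,cv2.COLOR_BGR2HSV))
m=((S<50)&(V>95)).astype(np.uint8)
def comp(u,v,r):
    z=np.zeros_like(m);cv2.circle(z,(u,v),r,1,-1);return m&z
q=comp(307,172,52)
n,l,st,c=cv2.connectedComponentsWithStats(q);k=1+np.argmax(st[1:,4]);q=(l==k).astype(np.uint8)
ct=max(cv2.findContours(q,0,2)[0],key=len)[:,0]
body=ct[ct[:,1]<180]
e=cv2.fitEllipseDirect(body.astype(np.float32));print('rim ellipse',e)
P=plane(d,body,.057)[:,:2];x=np.linalg.lstsq(np.c_[2*P,np.ones(len(P))],(P**2).sum(1),rcond=None)[0]
print('circle',x[:2],np.sqrt(x[2]+x[:2]@x[:2]))
hp=plane(d,[[305,217],[305,205]],.047)[:,:2]-x[:2];print('handle',hp.round(4),np.degrees(np.arctan2(hp[:,0],-hp[:,1])))
# triangulate rim centre with top: best match around expected
H2=cv2.cvtColor(t['frame'],cv2.COLOR_BGR2HSV);q=((H2[...,1]<60)&(H2[...,2]>100)).astype(np.uint8)
z=np.zeros_like(q);cv2.circle(z,(304,210),22,1,-1);q&=z
ct2=max(cv2.findContours(q,0,2)[0],key=len)[:,0];b2=ct2[ct2[:,0]<312]
if len(b2)>5:
    e2=cv2.fitEllipseDirect(b2.astype(np.float32));print(e2);print('tri rim',tri(d,[e[0]],t,[e2[0]]))
A=plane(d,[[287,45],[405,105]],.014);print('spoonB',A[:,:2],A[:,:2].mean(0),np.linalg.norm(A[0]-A[1]),np.degrees(np.arctan2(*(A[1]-A[0])[1::-1])))
print('glass rim',plane(d,[[261,298]],.069),'foot',plane(d,[[262,270]],.008))
g=comp(261,285,35)
X=np.argwhere(g)[:,::-1];Z=depthpts(d,X);print('glass depth z pct',np.percentile(Z[:,2],[5,50,95]),np.median(Z[Z[:,2]>.06],0))
```

```text
rim ellipse ((306.835205078125, 168.79168701171875), (64.4857406616211, 66.33120727539062), 54.55796432495117)
circle [ 0.60669042 -0.04640422] 0.02952657991859997
handle [[ 0.0163 -0.0461]
 [ 0.012  -0.0345]] [19.47535183 19.17949348]Traceback (most recent call last):
  File "<stdin>", line 18, in <module>
ValueError: max() iterable argument is empty
```

Run:
```python
from plan import *
d=load('w1');s0=load('scene0')
A=plane(d,[[287,45],[405,105]],.014);print('spoonB',A[:,:2],A[:,:2].mean(0),np.linalg.norm(A[0]-A[1]),np.degrees(np.arctan2(*(A[1]-A[0])[1::-1])))
print('glass rim',plane(d,[[261,298]],.069),'foot',plane(d,[[262,270]],.008))
print('tri spoonB ends with scene0',tri(d,[[287,45]],s0,[[296,260]]),tri(d,[[405,105]],s0,[[246,232]]))
plan([(.6067,-.0464,.25,109.3),(.6067,-.0464,.187,109.3)])
```

```text
spoonB [[0.55554925 0.05058012]
 [0.68242981 0.03792923]] [0.61898953 0.04425467] 0.12750969366787115 -5.693975859694581
glass rim [[ 0.6067873  -0.18025069  0.069     ]] foot [[ 0.60632357 -0.18417156  0.008     ]]
tri spoonB ends with scene0 (array([0.55342597, 0.05073473, 0.00793293]), np.float64(0.004317783414865218)) (array([0.68168349, 0.03788132, 0.01118923]), np.float64(0.0034456159034658325))
now t 2.05 [ 0.5897 -0.0806  0.3609] psi 108.73 open 0.0854 J [-0.36  0.08 -0.    1.48 -0.    0.89]
slide [2.7, 2.71, 11.09] rot [0.0, 0.0, -0.01]
slide [2.7, 2.71, 17.39] rot [0.0, 0.0, -0.01]
```

To row units: 17.4 cm is 0.2175, 2.7 cm is 0.0338, -0.01 rad is -0.0025.

{"op": "play_rows", "data": {
  "delta_rot": [
    [0,0,-0.0025],
    [0,0,-0.0025],
    [0,0,-0.0025],
    [0,0,-0.0025],
    [0,0,-0.0025],
    [0,0,-0.0025],
    [0,0,-0.0025],
    [0,0,-0.0025],
    [0,0,-0.0025],
    [0,0,-0.0025],
    [0,0,-0.0025],
    [0,0,-0.0025],
    [0,0,-0.0025],
    [0,0,-0.0025]
  ],
  "slide": [
    [0.0188,0.0188,0.05],
    [0.0338,0.0338,0.1],
    [0.0338,0.0338,0.1375],
    [0.0338,0.0338,0.1688],
    [0.0338,0.0338,0.2],
    [0.0338,0.0338,0.2175],
    [0.0338,0.0338,0.2175],
    [0.0338,0.0338,0.2175],
    [0.0338,0.0338,0.2175],
    [0.0338,0.0338,0.2175],
    [0.0338,0.0338,0.2175],
    [0.0338,0.0338,0.2175],
    [0.0338,0.0338,0.2175],
    [0.0338,0.0338,0.2175]
  ],
  "fingers": [1,1,1,1,1,1,1,0,-1,-1,-1,-1,-1,-1]
}}

```text
time: 3.8
ee_pos: [0.6074, -0.046, 0.1885]
ee_rot: [1.815, 2.561, 0.001]
ft_force: [-2.2, -0.7, 4.9]
opening: 0.0565
grip_force: 62.9
```

Run:
```python
from plan import *
print(manip.sense()['grip_force'])
# short cup recess (.4945,-.1955)
plan([(.6067,-.0464,.25,109.3),(.4945,-.1955,.25,90),(.4945,-.1955,.194,90)])
```

```text
62.869786672243464
now t 3.80 [ 0.6074 -0.046   0.1885] psi 109.36 open 0.0565 J [-0.29  0.21 -0.19  1.17 -0.    0.94]
slide [-0.03, -0.06, -6.15] rot [0.002, 0.002, 0.001]
slide [-10.37, -15.59, -6.16] rot [0.002, 0.001, 0.338]
slide [-10.36, -15.6, -0.56] rot [0.002, 0.001, 0.338]
```

To row units: -15.6 cm is -0.195, -14.2 cm is -0.1775, 0.338 rad is 0.0845.

{"op": "play_rows", "data": {
  "delta_rot": [
    [0,0,0],
    [0,0,0],
    [0,0,0.025],
    [0,0,0.05],
    [0,0,0.075],
    [0,0,0.0845],
    [0,0,0.0845],
    [0,0,0.0845],
    [0,0,0.0845],
    [0,0,0.0845],
    [0,0,0.0845],
    [0,0,0.0845]
  ],
  "slide": [
    [0,0,-0.0375],
    [0,0,-0.075],
    [-0.025,-0.0375,-0.1],
    [-0.0563,-0.0875,-0.1],
    [-0.0875,-0.1313,-0.1],
    [-0.1188,-0.1775,-0.1],
    [-0.13,-0.195,-0.0875],
    [-0.13,-0.195,-0.0625],
    [-0.13,-0.195,-0.0375],
    [-0.13,-0.195,-0.025],
    [-0.13,-0.195,-0.025],
    [-0.13,-0.195,-0.025]
  ],
  "fingers": [-1,-1,-1,-1,-1,-1,-1,-1,-1,-1,-1,-1]
}}

```text
time: 5.3
ee_pos: [0.4945, -0.1956, 0.2075]
ee_rot: [2.22, 2.221, 0.0]
ft_force: [0.4, 0.3, -1.1]
opening: 0.0563
grip_force: 64.0
```

Run:
```python
from plan import *
d=cam('wrist','w2')
print(proj(d,[[.4945,-.1955,.018],[.4945,-.1955,.08]]))
plan([(.4945,-.1955,.194,90),(.4945,-.1955,.28,90)])
```

```text
[[276.40274339 256.62319005]
 [276.57354802 331.59297229]]
now t 5.35 [ 0.4945 -0.1957  0.2076] psi 90.02 open 0.0562 J [-0.62 -0.04 -0.41  1.2  -0.    0.95]
slide [0.02, 0.0, 1.36] rot [0.001, 0.001, 0.0]
slide [0.01, 0.01, -7.24] rot [0.001, 0.001, 0.0]
```

View pics/w2.png

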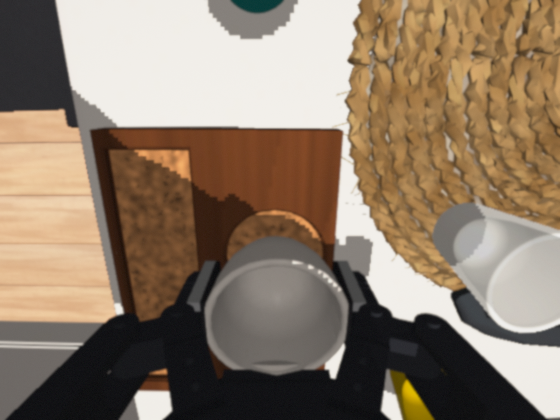

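The cup is held upright above the recess. The visible recess arc is centred at x of about 275 and the cup rim at (277,312), so they are aligned.

To row units: -11 cm is -0.1375, 1.35 cm is 0.0169.

{"op": "play_rows", "data": {
  "delta_rot": [
    [0,0,0],
    [0,0,0],
    [0,0,0],
    [0,0,0],
    [0,0,0],
    [0,0,0],
    [0,0,0],
    [0,0,0],
    [0,0,0],
    [0,0,0],
    [0,0,0],
    [0,0,0],
    [0,0,0]
  ],
  "slide": [
    [0,0,0.0088],
    [0,0,0.0163],
    [0,0,0.0169],
    [0,0,0.0169],
    [0,0,0.0169],
    [0,0,0.0169],
    [0,0,0.0169],
    [0,0,0.0169],
    [0,0,-0.0125],
    [0,0,-0.05],
    [0,0,-0.1],
    [0,0,-0.1375],
    [0,0,-0.1375]
  ],
  "fingers": [-1,-1,-1,-1,0,1,1,1,1,1,1,1,1]
}}

```text
time: 6.98
ee_pos: [0.4947, -0.1961, 0.3193]
ee_rot: [2.218, 2.218, 0.001]
ft_force: [1.1, -0.6, 0.2]
opening: 0.0853
grip_force: 0.0
```

Run:
```python
from plan import *
d=cam('wrist','w3')
plan([(.607,-.183,.32,90)])
cv2.imwrite('pics/w3c.png',d['frame'])
```

```text
now t 7.03 [ 0.4943 -0.1958  0.3175] psi 90.0 open 0.0858 J [-0.62 -0.1  -0.27  1.4  -0.    0.95]
slide [1.28, 11.27, -0.24] rot [0.002, 0.001, -0.0]
```

View pics/w3.png

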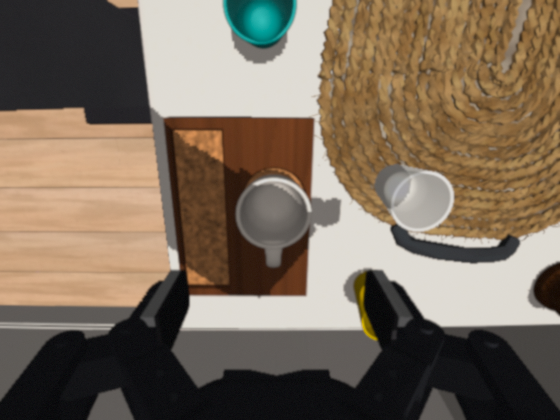

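The cup sits in its recess, with its handle at (273,255) pointing right (-y). The glass rim is near (420,200) and its foot near (397,187).

Run:
```python
from plan import *
d=load('w3');w=load('w1')
print('rim',plane(d,[[420,200]],.069),'foot',plane(d,[[397,187]],.008),'cup rim',plane(d,[[273,213]],.062),'handle',plane(d,[[273,262]],.052))
print('tri rim',tri(d,[[420,200]],w,[[261,298]]))
e=plane(d,[[387,200],[453,198]],.069);print(np.linalg.norm(e[0]-e[1]))
plan([(.607,-.182,.32,90),(.607,-.182,.194,90)])
```

```text
rim [[ 0.60348464 -0.18135443  0.069     ]] foot [[ 0.60967468 -0.18756205  0.008     ]] cup rim [[ 0.49290333 -0.19398033  0.062     ]] handle [[ 0.49261587 -0.24250933  0.052     ]]
tri rim (array([ 0.60730657, -0.18389757,  0.06263733]), np.float64(0.0015099623695038224))
0.05011432249715389
now t 7.03 [ 0.4943 -0.1958  0.3175] psi 90.0 open 0.0858 J [-0.62 -0.1  -0.27  1.4  -0.    0.95]
slide [1.38, 11.27, -0.24] rot [0.002, 0.001, -0.0]
slide [1.39, 11.25, 12.36] rot [0.002, 0.001, -0.0]
```

To row units: 12.4 cm is 0.155, 1.2 cm is 0.015.

{"op": "play_rows", "data": {
  "delta_rot": [
    [0,0,0],
    [0,0,0],
    [0,0,0],
    [0,0,0],
    [0,0,0],
    [0,0,0],
    [0,0,0],
    [0,0,0],
    [0,0,0],
    [0,0,0],
    [0,0,0],
    [0,0,0],
    [0,0,0],
    [0,0,0],
    [0,0,0]
  ],
  "slide": [
    [0.0063,0.05,0],
    [0.0125,0.1,0],
    [0.015,0.14,0.0125],
    [0.015,0.14,0.05],
    [0.015,0.14,0.0875],
    [0.015,0.14,0.125],
    [0.015,0.14,0.15],
    [0.015,0.14,0.155],
    [0.015,0.14,0.155],
    [0.015,0.14,0.155],
    [0.015,0.14,0.155],
    [0.015,0.14,0.155],
    [0.015,0.14,0.155],
    [0.015,0.14,0.155],
    [0.015,0.14,0.155]
  ],
  "fingers": [1,1,1,1,1,1,1,1,1,0,-1,-1,-1,-1,-1]
}}

```text
time: 8.9
ee_pos: [0.6063, -0.1838, 0.1939]
ee_rot: [2.22, 2.22, 0.0]
ft_force: [-2.0, 0.8, 5.9]
opening: 0.0435
grip_force: 59.3
```

Run:
```python
from plan import *
d=cam('wrist','w4')
plan([(.607,-.182,.30,90),(.6,.0,.30,90),(.4905,.3195,.30,90),(.4905,.3195,.215,90)])
```

```text
now t 8.95 [ 0.6063 -0.1838  0.1939] psi 90.0 open 0.0437 J [-0.5   0.27 -0.1   1.2  -0.    1.07]
slide [0.17, 0.08, -10.61] rot [0.001, 0.001, -0.0]
slide [18.37, -0.62, -10.63] rot [0.001, 0.001, -0.0]
slide [50.32, -11.57, -10.67] rot [0.001, 0.001, -0.0]
slide [50.32, -11.58, -2.17] rot [0.001, 0.001, -0.0]
```

To row units: 50.3 cm is 0.6288, 47.5 cm is 0.5938.

{"op": "play_rows", "data": {
  "delta_rot": [
    [0,0,0],
    [0,0,0],
    [0,0,0],
    [0,0,0],
    [0,0,0],
    [0,0,0],
    [0,0,0],
    [0,0,0],
    [0,0,0],
    [0,0,0],
    [0,0,0],
    [0,0,0],
    [0,0,0],
    [0,0,0],
    [0,0,0],
    [0,0,0],
    [0,0,0]
  ],
  "slide": [
    [0,0,-0.0375],
    [0,0,-0.0875],
    [0.0375,-0.0025,-0.1313],
    [0.1,-0.005,-0.1325],
    [0.1625,-0.0063,-0.1325],
    [0.225,-0.0088,-0.1325],
    [0.2875,-0.025,-0.1325],
    [0.35,-0.05,-0.1325],
    [0.4125,-0.075,-0.1325],
    [0.475,-0.1,-0.1325],
    [0.5375,-0.1188,-0.1325],
    [0.5938,-0.1375,-0.1325],
    [0.6288,-0.145,-0.1125],
    [0.6288,-0.145,-0.075],
    [0.6288,-0.145,-0.0375],
    [0.6288,-0.145,-0.0275],
    [0.6288,-0.145,-0.0275]
  ],
  "fingers": [-1,-1,-1,-1,-1,-1,-1,-1,-1,-1,-1,-1,-1,-1,-1,-1,-1]
}}

```text
time: 11.08
ee_pos: [0.4901, 0.3193, 0.2149]
ee_rot: [-2.222, -2.221, 0.0]
ft_force: [1.1, 0.2, -0.5]
opening: 0.0437
grip_force: 60.4
```

Run:
```python
from plan import *
d=cam('wrist','w5')
print(proj(d,[[.4905,.3195,.013],[.4905,.3195,.09]]))
plan([(.4905,.3195,.199,90)])
```

```text
[[277.38164574 247.20023234]
 [277.96758347 336.33918626]]
now t 11.12 [0.4905 0.3195 0.2158] psi 89.99 open 0.0436 J [ 0.35  0.11 -0.24  1.22 -0.    1.92]
slide [0.0, 0.0, 1.68] rot [0.001, -0.0, -0.0]
```

View pics/w5.png

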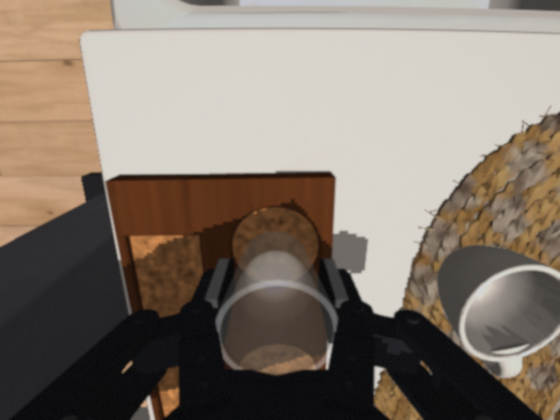

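The visible recess arc is centred at x of about 276, directly under the glass (277). I'll lower, release, and move on toward the left cup.

To row units: -12 cm is -0.15, 1.7 cm is 0.0213, -0.28 rad is -0.07.

{"op": "play_rows", "data": {
  "delta_rot": [
    [0,0,0],
    [0,0,0],
    [0,0,0],
    [0,0,0],
    [0,0,0],
    [0,0,0],
    [0,0,0],
    [0,0,0],
    [0,0,0],
    [0,0,0],
    [0,0,0],
    [0,0,0],
    [0,0,-0.0375],
    [0,0,-0.07],
    [0,0,-0.07],
    [0,0,-0.07]
  ],
  "slide": [
    [0,0,0.01],
    [0,0,0.02],
    [0,0,0.0213],
    [0,0,0.0213],
    [0,0,0.0213],
    [0,0,0.0213],
    [0,0,0.0213],
    [0,0,0.0213],
    [0,0,-0.0125],
    [0,0,-0.05],
    [0,0,-0.1],
    [0,0.025,-0.1375],
    [-0.025,0.075,-0.15],
    [-0.05,0.125,-0.15],
    [-0.05,0.125,-0.15],
    [-0.05,0.125,-0.15]
  ],
  "fingers": [-1,-1,-1,-1,0,1,1,1,1,1,1,1,1,1,1,1]
}}

```text
time: 13.12
ee_pos: [0.5898, 0.2794, 0.3342]
ee_rot: [-1.891, -2.508, 0.001]
ft_force: [0.2, -0.2, 0.6]
opening: 0.085
grip_force: 0.0
```

Run:
```python
from plan import *
d=cam('wrist','w6')
plan([(.615,.303,.25,105)])
```

```text
now t 13.18 [0.5895 0.2798 0.3345] psi 106.02 open 0.0853 J [0.24 0.26 0.15 1.46 0.   1.53]
slide [1.53, 3.1, 8.44] rot [-0.001, -0.0, 0.018]
```

View pics/w6.png

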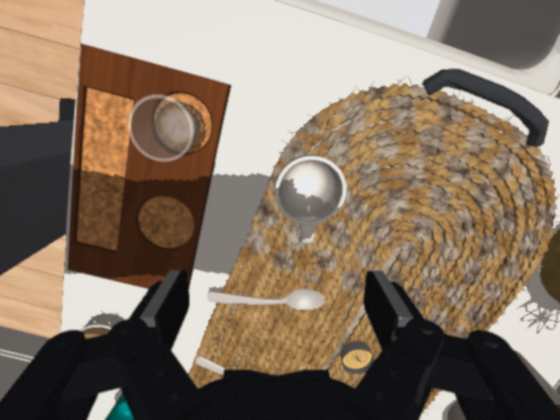

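The glass stands in its recess (foot about (178,130)). The left cup's rim is at (310,191) with its handle end at (306,241), and spoon A runs from (209,296) to (325,300).

Run:
```python
from plan import *
d=load('w6');s0=load('scene0')
H,S,V=cv2.split(cv2.cvtColor(d['frame'],cv2.COLOR_BGR2HSV))
m=((S<50)&(V>95)).astype(np.uint8);z=np.zeros_like(m);cv2.circle(z,(310,193),50,1,-1);m&=z
m=cv2.morphologyEx(m,cv2.MORPH_OPEN,np.ones((3,3)))
n,l,st,_=cv2.connectedComponentsWithStats(m);k=l[191,310];print(st[k] if k else st)
ct=max(cv2.findContours((l==k).astype(np.uint8),0,2)[0],key=len)[:,0];b=ct[ct[:,1]<200]
P=plane(d,b,.057)[:,:2];x=np.linalg.lstsq(np.c_[2*P,np.ones(len(P))],(P**2).sum(1),rcond=None)[0]
print('circle',x[:2],np.sqrt(x[2]+x[:2]@x[:2]), 'hand centre',plane(d,[[310,191]],.057))
h=plane(d,[[306,241],[306.5,230]],.047)[:,:2]-x[:2];print(h,np.degrees(np.arctan2(h[:,0],-h[:,1])))
A=plane(d,[[209,296],[325,300]],.014);print('spoonA',A,A.mean(0),np.linalg.norm(A[0]-A[1]),np.degrees(np.arctan2(*(A[1]-A[0])[1::-1])))
print('tri spoonA',tri(d,[[209,296]],s0,[[273,293]]),tri(d,[[325,300]],s0,[[208,279]]))
c=x[:2];a=105
plan([(c[0],c[1],.187,105),(c[0],c[1],.187,np.degrees(np.arctan2(h[0,0],-h[0,1]))+90)])
```

```text
[ 274  155   75   88 4094]
circle [0.61192433 0.3017419 ] 0.02964336052828229 hand centre [[0.61210312 0.30156783 0.057     ]]
[[ 0.01306927 -0.04849979]
 [ 0.01019617 -0.03803106]] [15.08130453 15.00812324]
spoonA [[0.54996518 0.14672773 0.014     ]
 [0.67458968 0.17705199 0.014     ]] [0.61227743 0.16188986 0.014     ] 0.12826077742352604 13.675732880660448
tri spoonA (array([0.54961341, 0.14418543, 0.00950423]), np.float64(0.0012476302104563086)) (array([0.67466236, 0.17813424, 0.01092958]), np.float64(0.005217246810683276))
now t 13.18 [0.5895 0.2798 0.3345] psi 106.02 open 0.0853 J [0.24 0.26 0.15 1.46 0.   1.53]
slide [1.49, 2.77, 14.74] rot [-0.001, -0.0, 0.018]
slide [1.49, 2.77, 14.74] rot [-0.001, -0.0, 0.016]
```

Radius 29.6 mm at the 57 mm plane, so the rim height is right. Grasp the left cup.

To row units: 14.7 cm is 0.1838, 14.2 cm is 0.1775, 0.016 rad is 0.004.

{"op": "play_rows", "data": {
  "delta_rot": [
    [0,0,0.004],
    [0,0,0.004],
    [0,0,0.004],
    [0,0,0.004],
    [0,0,0.004],
    [0,0,0.004],
    [0,0,0.004],
    [0,0,0.004],
    [0,0,0.004],
    [0,0,0.004],
    [0,0,0.004],
    [0,0,0.004],
    [0,0,0.004]
  ],
  "slide": [
    [0.0125,0.025,0.0375],
    [0.0188,0.035,0.075],
    [0.0188,0.035,0.1125],
    [0.0188,0.035,0.15],
    [0.0188,0.035,0.1775],
    [0.0188,0.035,0.1838],
    [0.0188,0.035,0.1838],
    [0.0188,0.035,0.1838],
    [0.0188,0.035,0.1838],
    [0.0188,0.035,0.1838],
    [0.0188,0.035,0.1838],
    [0.0188,0.035,0.1838],
    [0.0188,0.035,0.1838]
  ],
  "fingers": [1,1,1,1,1,1,1,0,-1,-1,-1,-1,-1]
}}

```text
time: 14.8
ee_pos: [0.6134, 0.3017, 0.1895]
ee_rot: [1.909, 2.493, 0.003]
ft_force: [-2.2, -1.2, 6.3]
opening: 0.0565
grip_force: 62.7
```

Run:
```python
from plan import *
plan([(.612,.302,.27,105),(.4905,.22,.27,90),(.4905,.22,.21,90)])
```

```text
now t 14.80 [0.6134 0.3017 0.1895] psi 105.12 open 0.0565 J [ 0.27  0.42  0.07  1.22 -0.    1.57]
slide [0.06, -0.11, -8.05] rot [0.002, 0.0, 0.002]
slide [-4.68, -13.97, -8.08] rot [0.002, -0.0, 0.264]
slide [-4.68, -13.99, -2.08] rot [0.002, -0.0, 0.264]
```

To row units: -14 cm is -0.175, -13.5 cm is -0.1688, 0.264 rad is 0.066.

{"op": "play_rows", "data": {
  "delta_rot": [
    [0,0,0],
    [0,0,0],
    [0,0,0],
    [0,0,0.025],
    [0,0,0.05],
    [0,0,0.066],
    [0,0,0.066],
    [0,0,0.066],
    [0,0,0.066],
    [0,0,0.066],
    [0,0,0.066],
    [0,0,0.066],
    [0,0,0.066],
    [0,0,0.066],
    [0,0,0.066],
    [0,0,0.066],
    [0,0,0.066],
    [0,0,0.066],
    [0,0,0.066],
    [0,0,0.066]
  ],
  "slide": [
    [0,0,-0.0375],
    [0,0,-0.0813],
    [-0.0063,-0.0188,-0.1],
    [-0.025,-0.0688,-0.1],
    [-0.0438,-0.125,-0.1],
    [-0.0588,-0.1688,-0.1],
    [-0.0588,-0.175,-0.0813],
    [-0.0588,-0.175,-0.0563],
    [-0.0588,-0.175,-0.0313],
    [-0.0588,-0.175,-0.015],
    [-0.0588,-0.175,-0.0075],
    [-0.0588,-0.175,-0.0075],
    [-0.0588,-0.175,-0.0075],
    [-0.0588,-0.175,-0.0075],
    [-0.0588,-0.175,-0.0075],
    [-0.0588,-0.175,-0.0075],
    [-0.0588,-0.175,-0.0075],
    [-0.0588,-0.175,-0.0375],
    [-0.0588,-0.175,-0.075],
    [-0.0588,-0.175,-0.125]
  ],
  "fingers": [-1,-1,-1,-1,-1,-1,-1,-1,-1,-1,-1,-1,-1,0,1,1,1,1,1,1]
}}

```text
time: 17.3
ee_pos: [0.4895, 0.2196, 0.2878]
ee_rot: [-2.221, -2.221, 0.002]
ft_force: [0.3, -0.1, 0.5]
opening: 0.0855
grip_force: 0.0
```

Run:
```python
from plan import *
d=cam('wrist','w7')
plan([(.618,.044,.30,174.3),(.612,.162,.30,193.7),(.612,.162,.184,193.7)])
```

```text
now t 17.35 [0.491  0.2199 0.2942] psi 90.0 open 0.0856 J [ 0.18 -0.08 -0.29  1.36 -0.    1.75]
slide [-17.59, 12.7, -0.52] rot [0.006, 0.004, -1.471]
slide [-5.79, 12.1, -0.51] rot [0.005, 0.005, -1.81]
slide [-5.8, 12.03, 11.09] rot [0.005, 0.005, -1.81]
```

View pics/w7.png

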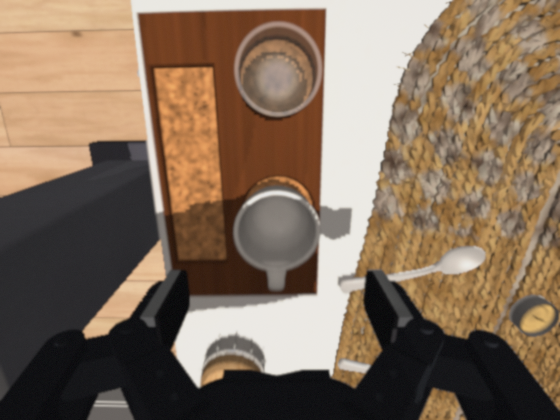

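Both the cup (handle end (277,283), pointing right) and the glass sit in their recesses. Next is spoon A.

To row units: 12.1 cm is 0.1513, 12 cm is 0.15, -1.81 rad is -0.4525.

{"op": "play_rows", "data": {
  "delta_rot": [
    [0,0,-0.045],
    [0,0,-0.09],
    [0,0,-0.135],
    [0,0,-0.18],
    [0,0,-0.225],
    [0,0,-0.27],
    [0,0,-0.315],
    [0,0,-0.36],
    [0,0,-0.405],
    [0,0,-0.4525],
    [0,0,-0.4525],
    [0,0,-0.4525],
    [0,0,-0.4525],
    [0,0,-0.4525],
    [0,0,-0.4525],
    [0,0,-0.4525]
  ],
  "slide": [
    [0,0.0188,-0.0063],
    [-0.0125,0.0375,-0.0063],
    [-0.025,0.0563,-0.0063],
    [-0.0375,0.075,-0.0063],
    [-0.0438,0.0938,-0.0063],
    [-0.05,0.1125,-0.0063],
    [-0.0563,0.1313,-0.0063],
    [-0.0625,0.15,-0.0063],
    [-0.0725,0.1513,-0.0063],
    [-0.0725,0.1513,0],
    [-0.0725,0.1513,0.025],
    [-0.0725,0.1513,0.05],
    [-0.0725,0.1513,0.075],
    [-0.0725,0.1513,0.075],
    [-0.0725,0.1513,0.075],
    [-0.0725,0.1513,0.075]
  ],
  "fingers": [1,1,1,1,1,0.5,0.2,0.2,0.2,0.2,0.2,0.2,0.2,0.2,0.2,0.2]
}}

```text
time: 19.35
ee_pos: [0.6114, 0.1617, 0.2288]
ee_rot: [-0.374, 3.118, -0.0]
ft_force: [-0.1, -1.1, 0.4]
opening: 0.0513
grip_force: 0.0
```

Run:
```python
from plan import *
d=cam('wrist','w8')
plan([(.612,.162,.184,194)])
print(proj(d,[[.612,.162,.014]]))
```

```text
now t 19.40 [0.6113 0.1617 0.2287] psi -166.31 open 0.051 J [ 0.05  0.24 -0.07  1.26 -0.   -0.19]
slide [-0.06, 0.02, 4.47] rot [-0.0, 0.002, -0.005]
[[276.30860672 239.49568364]]
```

View pics/w8.png

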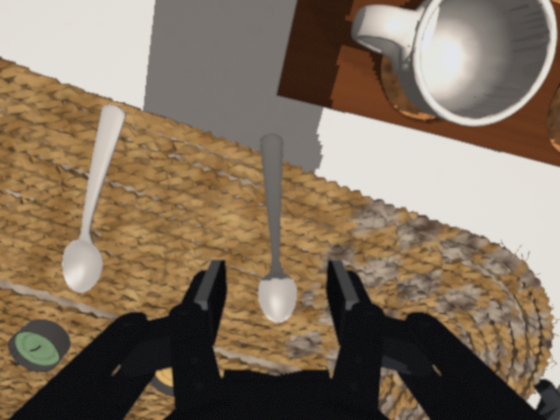

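Spoon A runs from (272,135) to (277,322), almost square between the fingers. I'll refine its middle from this view.

Run:
```python
from plan import *
d=load('w8');w=load('w6')
A=plane(d,[[272,135],[277,322]],.013);print(A,A.mean(0),np.linalg.norm(A[0]-A[1]),np.degrees(np.arctan2(*(A[1]-A[0])[1::-1])))
print(tri(d,[[272,135]],w,[[209,296]]),tri(d,[[277,322]],w,[[325,300]]))
B=plane(d,[[112,108],[80,291]],.013);print('B',B,B.mean(0),np.linalg.norm(B[0]-B[1]),np.degrees(np.arctan2(*(B[1]-B[0])[1::-1])))
c=A.mean(0);plan([(c[0],c[1],.184,194)])
```

```text
[[0.54779615 0.14382802 0.013     ]
 [0.67642304 0.17814357 0.013     ]] [0.6121096 0.1609858 0.013    ] 0.13312563547077078 14.93767267772245
(array([0.54892222, 0.14370097, 0.00958499]), np.float64(0.0016251404709314542)) (array([0.67429949, 0.17774634, 0.01535628]), np.float64(0.00044898846523841744))
B [[0.55429494 0.05048789 0.013     ]
 [0.68446682 0.03615608 0.013     ]] [0.61938088 0.04332198 0.013     ] 0.13095846056049024 -6.282910808699741
now t 19.40 [0.6113 0.1617 0.2287] psi -166.31 open 0.051 J [ 0.05  0.24 -0.07  1.26 -0.   -0.19]
slide [-0.05, -0.08, 4.47] rot [-0.0, 0.002, -0.005]
```

To row units: 4.4 cm is 0.055, 3.6 cm is 0.045, -0.02 rad is -0.005.

{"op": "play_rows", "data": {
  "delta_rot": [
    [0,0,-0.005],
    [0,0,-0.005],
    [0,0,-0.005],
    [0,0,-0.005],
    [0,0,-0.005],
    [0,0,-0.005],
    [0,0,-0.005],
    [0,0,-0.005],
    [0,0,-0.005],
    [0,0,-0.005],
    [0,0,-0.005],
    [0,0,-0.005]
  ],
  "slide": [
    [0,-0.0013,0.025],
    [0,-0.0013,0.045],
    [0,-0.0013,0.055],
    [0,-0.0013,0.055],
    [0,-0.0013,0.055],
    [0,-0.0013,0.055],
    [0,-0.0013,0.055],
    [0,-0.0013,0.055],
    [0,-0.0013,0.055],
    [0,-0.0013,0.055],
    [0,-0.0013,0.055],
    [0,-0.0013,0.055]
  ],
  "fingers": [0.2,0.2,0.2,0.2,-0.2,-0.5,-1,-1,-1,-1,-1,-1]
}}

```text
time: 20.9
ee_pos: [0.6116, 0.1607, 0.1847]
ee_rot: [-0.406, 3.114, -0.001]
ft_force: [-1.0, -1.1, 6.9]
opening: 0.0184
grip_force: 58.5
```

Run:
```python
from plan import *
plan([(.612,.162,.29,195),(.55,.25,.29,150),(.4235,.2515,.29,90),(.4235,.2515,.194,90)])
```

```text
now t 20.90 [0.6116 0.1607 0.1847] psi -165.15 open 0.0184 J [ 0.05  0.28 -0.11  1.18 -0.   -0.21]
slide [-0.09, 0.11, -10.53] rot [-0.001, 0.001, -0.003]
slide [3.65, 10.21, -10.54] rot [0.0, 0.002, 0.783]
slide [15.84, 13.6, -10.56] rot [0.001, 0.001, 1.83]
slide [15.85, 13.6, -0.96] rot [0.001, 0.001, 1.83]
```

To row units: 16.1 cm is 0.2013, 15.5 cm is 0.1938, 1.83 rad is 0.4575.

{"op": "play_rows", "data": {
  "delta_rot": [
    [0,0,0],
    [0,0,0],
    [0,0,0],
    [0,0,0.045],
    [0,0,0.09],
    [0,0,0.135],
    [0,0,0.18],
    [0,0,0.225],
    [0,0,0.27],
    [0,0,0.315],
    [0,0,0.36],
    [0,0,0.405],
    [0,0,0.45],
    [0,0,0.4575],
    [0,0,0.4575],
    [0,0,0.4575],
    [0,0,0.4575],
    [0,0,0.4575]
  ],
  "slide": [
    [0,0,-0.025],
    [0,0,-0.0625],
    [0,0,-0.1125],
    [0.0125,0.025,-0.1313],
    [0.025,0.0625,-0.1313],
    [0.0375,0.1,-0.1313],
    [0.05,0.1275,-0.1313],
    [0.075,0.1375,-0.1313],
    [0.1063,0.15,-0.1313],
    [0.1375,0.1563,-0.1313],
    [0.1688,0.1625,-0.1313],
    [0.1938,0.17,-0.1313],
    [0.2013,0.1713,-0.1313],
    [0.2013,0.1713,-0.1125],
    [0.2013,0.1713,-0.075],
    [0.2013,0.1713,-0.0438],
    [0.2013,0.1713,-0.0438],
    [0.2013,0.1713,-0.0438]
  ],
  "fingers": [-1,-1,-1,-1,-1,-1,-1,-1,-1,-1,-1,-1,-1,-1,-1,-1,-1,-1]
}}

```text
time: 23.15
ee_pos: [0.4208, 0.2519, 0.2194]
ee_rot: [2.22, 2.223, 0.001]
ft_force: [-0.1, 0.1, -0.7]
opening: 0.0178
grip_force: 58.5
```

Run:
```python
from plan import *
d=cam('wrist','w9')
plan([(.4215,.2515,.194,90)])
```

```text
now t 23.20 [0.421  0.252  0.2198] psi 90.05 open 0.0184 J [ 0.27 -0.18 -0.52  1.23 -0.    1.84]
slide [-0.05, 0.05, 2.58] rot [0.001, -0.0, 0.001]
```

View pics/w9.png

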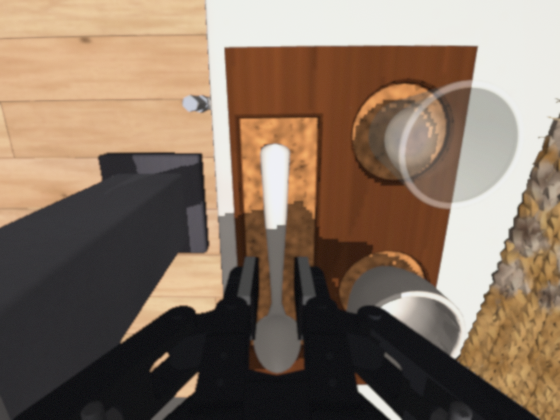

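Spoon A hangs over the recess: its handle tip is at (275,148), and the recess spans x 240–318 with its far end at row 118. Lower, release gently, and rise.

To row units: -9.5 cm is -0.1188, -6 cm is -0.075.

{"op": "play_rows", "data": {
  "delta_rot": [
    [0,0,0],
    [0,0,0],
    [0,0,0],
    [0,0,0],
    [0,0,0],
    [0,0,0],
    [0,0,0],
    [0,0,0],
    [0,0,0],
    [0,0,0],
    [0,0,0],
    [0,0,0],
    [0,0,0]
  ],
  "slide": [
    [0,0.0013,0.0125],
    [0,0.0013,0.025],
    [0,0.0013,0.0325],
    [0,0.0013,0.0325],
    [0,0.0013,0.0325],
    [0,0.0013,0.0325],
    [0,0.0013,0.0325],
    [0,0.0013,0.0325],
    [0,0.0013,0.0325],
    [0,0.0013,0.0188],
    [0,0.0013,-0.025],
    [0,0.0013,-0.075],
    [0,0.0013,-0.1188]
  ],
  "fingers": [-1,-1,-1,-1,-0.7,-0.5,-0.35,-0.3,-0.3,-0.3,-0.3,-0.3,-0.3]
}}

```text
time: 24.82
ee_pos: [0.4214, 0.2519, 0.316]
ee_rot: [2.221, 2.221, 0.002]
ft_force: [0.2, 0.9, 0.2]
opening: 0.0298
grip_force: 0.0
```

Run:
```python
from plan import *
d=cam('wrist','w10')
plan([(.619,.0435,.31,174),(.619,.0435,.184,174)])
H,S,V=cv2.split(cv2.cvtColor(d['frame'],cv2.COLOR_BGR2HSV))
X=np.stack(np.meshgrid(np.arange(560),np.arange(420)),-1).reshape(-1,2);P=depthpts(d,X).reshape(420,560,3)
m=(S<50)&(V>60)&(d['range_z']>0)&(abs(P[...,0]-.4235)<.021)&(abs(P[...,1]-.252)<.075)&(P[...,2]<.06)
print(m.sum(),P[m].min(0),P[m].max(0),np.percentile(P[m][:,2],[5,50,95]))
print('spoon x at ends',[np.median(P[m&(abs(P[...,1]-y)<.008)],0).round(3) for y in (.30,.27,.25,.22,.20)])
```

```text
now t 24.88 [0.4224 0.2522 0.3208] psi 90.01 open 0.0298 J [ 0.27 -0.24 -0.38  1.42 -0.    1.84]
slide [-20.87, 19.65, 1.18] rot [0.007, 0.004, -1.466]
slide [-20.9, 19.56, 13.78] rot [0.007, 0.004, -1.466]
1814 [0.40892902 0.18660586 0.01318169] [0.43446826 0.31777915 0.02635187] [0.01534201 0.01908127 0.02454959]
spoon x at ends [array([0.421, 0.3  , 0.019]), array([0.421, 0.271, 0.023]), array([0.421, 0.251, 0.025]), array([0.421, 0.218, 0.018]), array([0.422, 0.2  , 0.018])]
```

Spoon A lies in its recess: top at 26 mm, y 0.187–0.318, x about 0.421. Now spoon B.

To row units: -20.9 cm is -0.2613, 19.6 cm is 0.245, -1.465 rad is -0.3663.

{"op": "play_rows", "data": {
  "delta_rot": [
    [0,0,-0.045],
    [0,0,-0.09],
    [0,0,-0.135],
    [0,0,-0.18],
    [0,0,-0.225],
    [0,0,-0.27],
    [0,0,-0.315],
    [0,0,-0.3575],
    [0,0,-0.3663],
    [0,0,-0.3663],
    [0,0,-0.3663],
    [0,0,-0.3663],
    [0,0,-0.3663],
    [0,0,-0.3663],
    [0,0,-0.3663]
  ],
  "slide": [
    [-0.025,0.025,0],
    [-0.0563,0.0563,0],
    [-0.0875,0.0875,0],
    [-0.125,0.1188,0],
    [-0.1625,0.1563,0],
    [-0.2,0.1875,0],
    [-0.2375,0.225,0],
    [-0.2613,0.245,0],
    [-0.2613,0.245,0.025],
    [-0.2613,0.245,0.05],
    [-0.2613,0.245,0.0813],
    [-0.2613,0.245,0.1125],
    [-0.2613,0.245,0.1125],
    [-0.2613,0.245,0.1125],
    [-0.2613,0.245,0.1125]
  ],
  "fingers": [0.2,0.2,0.2,0.2,0.2,0.2,0.2,0.2,0.2,0.2,0.2,0.2,0.2,0.2,0.2]
}}

```text
time: 26.75
ee_pos: [0.6178, 0.043, 0.225]
ee_rot: [0.166, 3.135, -0.0]
ft_force: [0.3, -0.1, 0.2]
opening: 0.0515
grip_force: 0.0
```

Run:
```python
from plan import *
d=cam('wrist','w11');cv2.imwrite('pics/w11.png',d['frame'])
plan([(.619,.0437,.184,174)])
H,S,V=cv2.split(cv2.cvtColor(d['frame'],cv2.COLOR_BGR2HSV))
m=((S<50)&(V>45)).astype(np.uint8)
X=np.stack(np.meshgrid(np.arange(560),np.arange(420)),-1).reshape(-1,2);P=plane(d,X,.013).reshape(420,560,3)
r=(abs(P[...,0]-.619)<.075)&(abs(P[...,1]-.0437)<.03);m&=r.astype(np.uint8)
n,l,st,_=cv2.connectedComponentsWithStats(m);k=1+np.argmax(st[1:,4]);print(st[k])
Q=P[l==k][:,:2];b=cv2.minAreaRect((Q*1000).astype(np.float32));print(b)
```

```text
now t 26.80 [0.6178 0.0429 0.2249] psi 173.93 open 0.0511 J [-0.14  0.21 -0.12  1.24 -0.   -0.04]
slide [-0.1, 0.09, 4.09] rot [-0.0, 0.002, -0.001]
[ 257  138   38  189 3407]
((619.3250732421875, 43.44706726074219), (25.843603134155273, 132.34425354003906), 82.64703369140625)
```

View pics/w11.png

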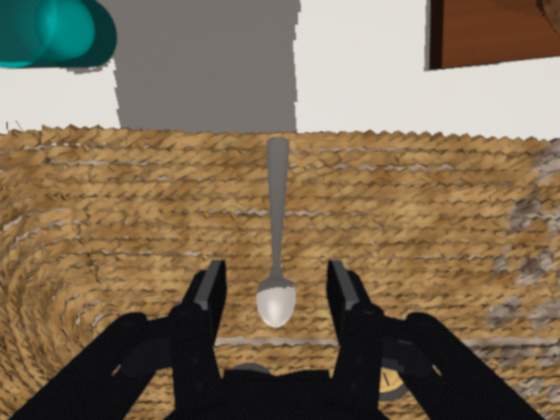

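Spoon B lies centred between the fingers, from (277,138) to (276,326). The measured middle is (0.6193, 0.0434).

To row units: 4.1 cm is 0.0513, 3.4 cm is 0.0425.

{"op": "play_rows", "data": {
  "delta_rot": [
    [0,0,0],
    [0,0,0],
    [0,0,0],
    [0,0,0],
    [0,0,0],
    [0,0,0],
    [0,0,0],
    [0,0,0],
    [0,0,0],
    [0,0,0],
    [0,0,0],
    [0,0,0]
  ],
  "slide": [
    [-0.0013,0.0013,0.025],
    [-0.0013,0.0013,0.0425],
    [-0.0013,0.0013,0.0513],
    [-0.0013,0.0013,0.0513],
    [-0.0013,0.0013,0.0513],
    [-0.0013,0.0013,0.0513],
    [-0.0013,0.0013,0.0513],
    [-0.0013,0.0013,0.0513],
    [-0.0013,0.0013,0.0513],
    [-0.0013,0.0013,0.0513],
    [-0.0013,0.0013,0.0513],
    [-0.0013,0.0013,0.0513]
  ],
  "fingers": [0.2,0.2,0.2,0.2,-0.2,-0.5,-1,-1,-1,-1,-1,-1]
}}

```text
time: 28.3
ee_pos: [0.6189, 0.0437, 0.1837]
ee_rot: [0.166, 3.136, -0.0]
ft_force: [-1.3, -0.6, 5.7]
opening: 0.0183
grip_force: 58.5
```

Run:
```python
from plan import *
plan([(.619,.0437,.30,174),(.56,-.10,.30,130),(.424,-.2115,.3,90),(.424,-.2115,.22,90)])
```

```text
now t 28.30 [0.6189 0.0437 0.1837] psi 173.94 open 0.0183 J [-0.14  0.24 -0.15  1.17 -0.   -0.03]
slide [-0.03, -0.0, -11.63] rot [-0.0, 0.001, -0.001]
slide [4.32, -14.91, -11.64] rot [0.0, 0.001, 0.767]
slide [16.67, -27.44, -11.66] rot [0.001, 0.001, 1.465]
slide [16.68, -27.44, -3.66] rot [0.001, 0.001, 1.465]
```

To row units: -27.4 cm is -0.3425, -26 cm is -0.325, 1.465 rad is 0.3663.

{"op": "play_rows", "data": {
  "delta_rot": [
    [0,0,0],
    [0,0,0],
    [0,0,0],
    [0,0,0.0425],
    [0,0,0.085],
    [0,0,0.1275],
    [0,0,0.17],
    [0,0,0.2125],
    [0,0,0.255],
    [0,0,0.2975],
    [0,0,0.34],
    [0,0,0.3663],
    [0,0,0.3663],
    [0,0,0.3663],
    [0,0,0.3663],
    [0,0,0.3663],
    [0,0,0.3663]
  ],
  "slide": [
    [0,0,-0.025],
    [0,0,-0.0625],
    [0,0,-0.1125],
    [0.0125,-0.0375,-0.145],
    [0.025,-0.0813,-0.145],
    [0.0375,-0.1313,-0.145],
    [0.05,-0.175,-0.145],
    [0.075,-0.2188,-0.145],
    [0.1125,-0.2563,-0.145],
    [0.15,-0.2938,-0.145],
    [0.1875,-0.325,-0.145],
    [0.2088,-0.3425,-0.1375],
    [0.2088,-0.3425,-0.1],
    [0.2088,-0.3425,-0.0625],
    [0.2088,-0.3425,-0.0463],
    [0.2088,-0.3425,-0.0463],
    [0.2088,-0.3425,-0.0463]
  ],
  "fingers": [-1,-1,-1,-1,-1,-1,-1,-1,-1,-1,-1,-1,-1,-1,-1,-1,-1]
}}

```text
time: 30.42
ee_pos: [0.424, -0.2114, 0.2212]
ee_rot: [2.22, 2.22, 0.0]
ft_force: [0.2, -0.9, 0.0]
opening: 0.0181
grip_force: 58.8
```

Run:
```python
from plan import *
d=cam('wrist','w12')
plan([(.4245,-.2115,.194,90)])
```

```text
now t 30.48 [ 0.424  -0.2114  0.2212] psi 90.01 open 0.018 J [-0.74 -0.24 -0.57  1.24 -0.    0.83]
slide [-0.0, 0.04, 2.72] rot [0.001, 0.001, 0.0]
```

View pics/w12.png

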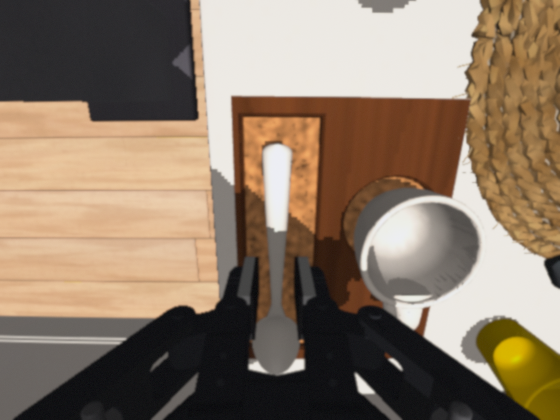

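Spoon B hangs over the short board's recess (x 240–320), with its handle tip at (277,148). Lower and release.

To row units: -14 cm is -0.175, -11 cm is -0.1375.

{"op": "play_rows", "data": {
  "delta_rot": [
    [0,0,0],
    [0,0,0],
    [0,0,0],
    [0,0,0],
    [0,0,0],
    [0,0,0],
    [0,0,0],
    [0,0,0],
    [0,0,0],
    [0,0,0],
    [0,0,0],
    [0,0,0],
    [0,0,0],
    [0,0,0]
  ],
  "slide": [
    [0,0,0.0125],
    [0,0,0.025],
    [0,0,0.0338],
    [0,0,0.0338],
    [0,0,0.0338],
    [0,0,0.0338],
    [0,0,0.0338],
    [0,0,0.0338],
    [0,0,0.0338],
    [0,0,0.0188],
    [0,0,-0.025],
    [0,0,-0.075],
    [0,0,-0.1375],
    [0,0,-0.175]
  ],
  "fingers": [-1,-1,-1,-1,-0.7,-0.5,-0.35,-0.3,-0.3,-0.3,-0.3,-0.3,-0.3,-0.3]
}}

```text
time: 32.22
ee_pos: [0.4237, -0.2112, 0.3633]
ee_rot: [2.219, 2.219, 0.0]
ft_force: [0.7, -0.7, 1.0]
opening: 0.0299
grip_force: 0.0
```

Run:
```python
from plan import *
d=cam('wrist','w13');s=cam('scene','s13')
plan([(.35,-.40,.37,90)])
X=np.stack(np.meshgrid(np.arange(560),np.arange(420)),-1).reshape(-1,2)
def P_(d): return depthpts(d,X).reshape(420,560,3)
H,S,V=cv2.split(cv2.cvtColor(d['frame'],cv2.COLOR_BGR2HSV));P=P_(d)
m=(S<50)&(V>60)&(d['range_z']>0)&(abs(P[...,0]-.4265)<.021)&(abs(P[...,1]+.2115)<.075)&(P[...,2]<.06)
print('spoonB',P[m].min(0).round(3),P[m].max(0).round(3))
Q=P_(s)
for n,c in [('cupS',(.4945,-.1955)),('cupL',(.4905,.22)),('glass',(.4905,.3195))]:
    k=(np.hypot(Q[...,0]-c[0],Q[...,1]-c[1])<.034)&(Q[...,2]<.12);print(n,np.percentile(Q[k][:,2],[98,99.5,100]).round(4))
cv2.imwrite('pics/s13c.png',cv2.resize(s['frame'][130:420,180:460],None,fx=2,fy=2))
```

```text
now t 32.33 [ 0.4241 -0.2116  0.3644] psi 90.0 open 0.0299 J [-0.74 -0.3  -0.35  1.51 -0.    0.83]
slide [-18.84, -7.41, -0.51] rot [0.005, 0.005, 0.0]
spoonB [ 0.411 -0.275  0.013] [ 0.435 -0.145  0.027]
cupS [0.0616 0.0625 0.0631]
cupL [0.0611 0.062  0.0631]
glass [0.0736 0.0743 0.076 ]
```

View pics/s13c.png

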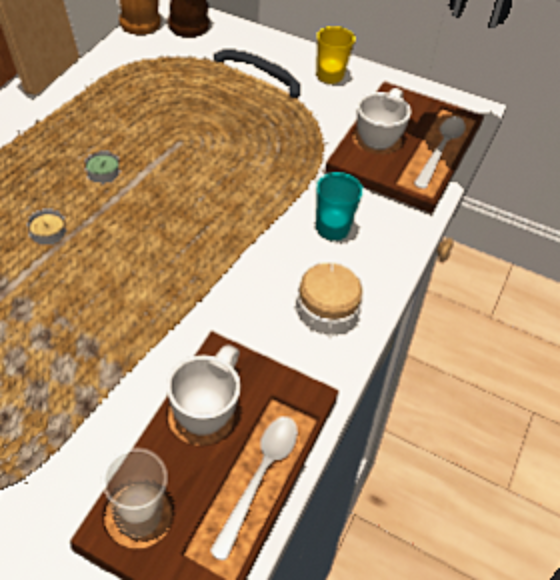

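The heights match full seating: cup rims at 62 mm (13+49) and glass rim at 74 mm (13+61). Both spoons lie inside their recesses, and the timer and tealights have not moved. The arm is clear, so I'm handing in.

```bash
python3 -c "
from cell import manip
print(manip.job_done())"
```

```text
the job is handed in; nothing more can be done
None
```

Both boards are laid and the job is handed in: cups, spoons and water glass are fully down in their recesses, both handles point right, and the timer and tealights are where they were (about 32 s on the robot clock).

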